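Open the copy-bed platen and square up the proof

ROBOT

A 7-joint arm with a two-finger parallel gripper is mounted at the origin on the work surface. World frame = base frame: x ahead of the robot, y to its left, z up, the work surface at z = 0. Lengths are in m, angles in rad, forces in N, time in s.
With the tool pointing down it reaches from about 0.425 to 0.925 m from the base axis. Payload 6.8 kg.
Tool frame: the origin (TCP) lies on the centre line of the jaws, within the pads' length; the fingertips stand 19 mm ahead of it and the grasp point (between the pads) is the TCP; z points along the fingers, y is the line along which they close (so a half turn about z gives the same grasp; the last joint's range is limited). The gripper opens to 85 mm and grips with 20 to 120 N. Pads are 22 mm wide; open, the fingers measure 114 mm over their backs; the gripper's body (76 mm by 85 mm) begins 54 mm behind the grasp point. The pads swing forward as they close: fully open they stand 13 mm farther back than shut.
Start: joints at [-1.299, 0.477, 0.022, 1.555, -0.011, 1.109, -0.083], TCP at [0.25, 0.627, 0.25] pointing down, gripper open.
Joint ranges: [-2.96, 2.96], [-0.34, 2.1], [-1.41, 1.46], [0.24, 2.44], [-1.37, 4.51], [0.17, 1.92], [-2.96, 2.96]. Speed limits (rad/s): [2.39, 2.39, 3.14, 3.14, 3.14, 3.14, 3.14].

INTERFACE

Orientations are given as a rotation vector (axis times angle).
In Python, from bench import r gives the robot as it stands. The module is installed in compiled form; this text tells all that it offers.
- The arm moves only by the tool arm_command, never from a script. Its argument "rows" is a list of rows, each an object of numbers: "fingers": the opening, from -1 (shut) to 1 (fully open); "x", "y", "z": the shift along the tool's x, y, z in m; "ax", "ay", "az": the turn, a rotation vector about the tool's x, y, z in degrees. In form: [{"fingers": .., "x": .., "y": .., "z": .., "ax": .., "ay": .., "az": ..}, ...]. A call has 1 to 10 rows; each row shifts and turns the commanded pose from where the row before left it, along the tool's axes as they then stand; what a row does not reach is not made up. A row lasts 1/12 s, in which the tool goes at most 41.7 mm and 7.16 degrees, less where a joint would pass 70% of its speed; a pose out of reach is approached as far as the arm can. A call is refused whole if a number of a shift passes 0.0417 or a number of a turn 7.16, either way. A call with a gripper value outside its range is refused whole. The fingers move at their own pace and stop on an object; "grip_force" is the grip in N (left out, the last holds). Time passes only in rows, so rows that do not move let the fingers close. It gives the time, the measured TCP pose, the force, the opening and the grip force at its end, in the units of the state.
- r.get_obs(): the state, without advancing time (a new reading comes with each control period).
- r.grab_frame(name): name is "scene" or "top"; returns a dict with "frame" (400x640x3 uint8, red, green, blue), "depth" (400x640 float32, m along the optical axis (not along the pixel's ray), 0 where there is no reading), "K" (3x3 intrinsics, pixels), "distortion" ([k1, k2, p1, p2, k3] as OpenCV has them; the pictures are not rectified), "world_from_camera" (4x4, takes a point from camera to world coordinates). Camera axes: x right, y down, z forward; pixel columns grow to the right and rows downward; lengths in m; the calibration is good to about 2 mm. A picture is of the moment at which its call begins.
- r.hand_in(): hands the job in; it is judged then, once.
The state is a dict: "clock": time; "joints": joint angles; "qvel": joint speeds; "tau": joint torques, N m; "tcp_pos": TCP position; "orientation": TCP orientation; "contact_force": force on the tool from outside, world axes, zero at the start; "moment": the same for the moment, N m; "grip_width": finger opening in m; "gripper_force": force on a finger pad.
Only numpy, scipy, OpenCV 4.12 (cv2) and the standard library are available. Lean on these libraries where they do the work, as an engineer would, in place of code of your own. Each camera call takes 0.05 s, during which the arm holds its last target. There are 200 camera calls.

TASK

The label proof has slipped crooked under the clear hold-down platen of the copy bed. Push the platen up by its front tab, without throwing it back, until it is past its balance point and stays open by itself on its stop. Then, pushing only and never lifting it, slide the proof back over the bed until its rear edge sits flush against the register fence, leaving the platen open and the juice bottle, tumbler, loupe and tape roll where they are.

Things in the scene. Friction and masses are not known exactly. Their poses are not given: they have to be found in the camera images.
- bed: Copy bed: black light box with white top, 220 (x) x 400 (y) x 70 mm high, fixed on the table. Origin at the centre of its underside; +x to its rear (hinge) side, +z up. Flat top 70 mm above the table. Two hinge cheeks 34 mm high on the rear edge at y = +-149 mm; two rubber rests 10 mm high at x = -97, y = +-130 mm.
- fence_front (a point): Middle of the front face of the register fence, at the height of the bed's top: straight aluminium bar 250 (bed y) x 12 x 9 mm high, fixed on the bed near its rear. Axes as the bed; its front face is square to the bed's x, 68 mm behind the bed's centre and 44 mm in front of the hinge line.
- platen (a joint): Angle (rad): 0 shut, level over the bed; grows as the front tab rises; 1.745 open on its stop, 10 deg beyond upright. An aluminium frame 280 mm wide with a clear sheet, and two steel counterweights on crank arms behind the hinge. It balances at about 0.89: let go below 0.8 it falls shut, above 1.0 it swings on to the stop in some 2 to 4 s. Damped hinge; pushing it up at the tab takes 1 to 4 N.
- platen_hinge (a point): Middle of the platen's hinge line, 88 mm above the table, 112 mm behind the bed's centre. The hinge line runs along the bed's y. The axes turn with the platen.
- tab_edge (a point): Middle of the lower front edge of the lift tab, a flat steel plate 170 mm wide (y), 5 mm thick, standing 48 mm forward of the frame. The edge is 268 mm from the hinge line; shut, it overhangs the bed's front by 46 mm, its underside 85 mm above the table, free beneath: fingers slanting forward and down fit under it to push up. Axes turn with the platen (z normal to the sheet).
- proof_center (a point): Centre (half-way up) of the label proof: loose stiff brown board with a printed sheet on it, 100 (its x) x 140 (its y) x 8 mm, about 0.14 kg, printed side up, flat on the bed's top, under the shut platen (clear sheet 3 mm above it). Its rear edge is 50 mm along its +x, which points roughly to the fence; it starts 23 to 45 mm short of flush, turned up to 0.25 rad.
- juice_foot (a point): Centre of the foot of the juice bottle, 66 mm wide and 223 mm tall, standing on the table beside the bed. Leave alone.
- tumbler_foot (a point): Centre of the foot of the glass tumbler, 72 mm wide, 100 mm tall, standing on the table beside the bed. Leave alone.
- loupe_foot (a point): Centre of the foot of the loupe, 40 mm wide, 46 mm tall, standing on a side margin of the bed's top. Leave alone.
- tape_foot (a point): Centre of the underside of the tape roll, a ring 90 mm wide, 24 mm high, lying on the table in front of the bed to one side. Leave alone.

How it is judged:
By the outcome, as a careful person would: the job done as asked, in the order asked, and still so for the second after the job is handed in, with the robot touching nothing.
It also fails if it takes over 56 s, if anything falls off the work surface, if the arm or the gripper's body presses on something with over 40 N, if the wrist force passes 120 N, or if a joint passes its speed limit or range.

## Working session

There is one attempt and no reset: what is moved stays moved. The work goes in short steps, Python scripts to look and compute and a tool call to move; the robot and the scene stay as the last step left them, time stands still between calls to the robot, and variables do not carry over. Pictures are saved under pics/ and viewed, at most 10 in all, crops included, and the job is handed in when it is done.

Besides the shell and the picture viewer there is one more tool, called after "Request:" as name([rows], argument=value, ...), one row to a line, values as JSON. arm_command: Moves the arm, as the interface text tells. Its arguments: {"type":"object","properties":{"rows":{"type":"array"},"grip_force":{"type":"number"}},"required":["rows"]}

```bash
mkdir -p pics; ls; cat > h.py <<'E'
import numpy as np,cv2
from bench import r
def grab(n,name=None):
    f=r.grab_frame(n)
    if name: cv2.imwrite('pics/'+name,f['frame'][:,:,::-1])
    return f
def ray(f,uv):
    p=cv2.undistortPoints(np.array(uv,float).reshape(-1,1,2),f['K'],np.array(f['distortion'])).reshape(-1,2)
    T=f['world_from_camera']; d=np.c_[p,np.ones(len(p))]@T[:3,:3].T
    return T[:3,3],d
def onplane(f,uv,z):
    o,d=ray(f,uv); return o+d*((z-o[2])/d[:,2])[:,None]
def bydepth(f,uv):
    o,d=ray(f,uv); return o+d*np.array([f['depth'][int(v),int(u)] for u,v in uv])[:,None]
E
python3 - <<'E'
from h import *
for n in('scene','top'):
    f=grab(n,n+'0.png'); np.savez(n+'0.npz',**f); print(f['K'],f['world_from_camera'].round(3))
print(r.get_obs())
E
```

```text
pics
[[367.63552529   0.         316.58681322]
 [  0.         367.63552529 203.15946577]
 [  0.           0.           1.        ]] [[-0.614  0.484 -0.623  1.182]
 [ 0.789  0.391 -0.473  0.48 ]
 [ 0.015 -0.782 -0.623  0.628]
 [ 0.     0.     0.     1.   ]]
[[374.38202621   0.         323.0463433 ]
 [  0.         374.38202621 197.24127731]
 [  0.           0.           1.        ]] [[ 0.003 -0.996  0.092  0.549]
 [-1.    -0.005 -0.017  0.038]
 [ 0.018 -0.092 -0.996  0.884]
 [ 0.     0.     0.     1.   ]]
{'clock': 0.1, 'joints': array([-1.29908214,  0.4777371 ,  0.02231524,  1.5563556 , -0.01150517,
        1.10930276, -0.08310744]), 'qvel': array([ 0.00014758, -0.00280418,  0.0006591 , -0.00302283, -0.00112093,
       -0.00057513,  0.0004791 ]), 'tau': array([ 3.96306859e-03, -5.97753417e+01,  1.61314096e+00, -2.81954116e+01,
        1.27475956e-02,  5.04804833e-03, -1.69893838e-06]), 'tcp_pos': array([0.25005812, 0.62642665, 0.24940792]), 'orientation': array([-5.92937476e-01, -3.08491337e+00,  2.61005636e-03]), 'contact_force': array([-0.05792496,  0.73529023,  0.77827164]), 'moment': array([ 0.00289753, -0.00149409,  0.03826224]), 'gripper_force': 0.0, 'grip_width': 0.08585187827242549}
```

View pics/scene0.png

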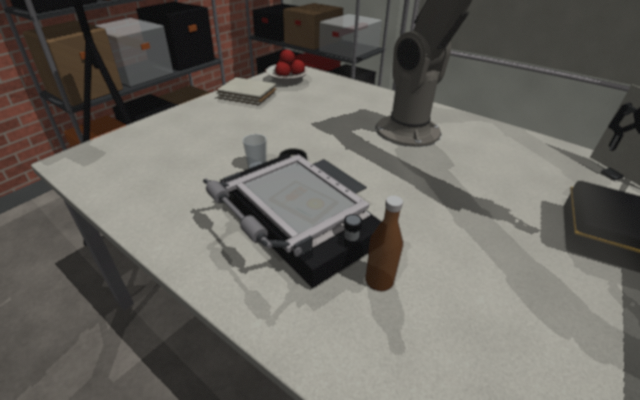

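View pics/top0.png

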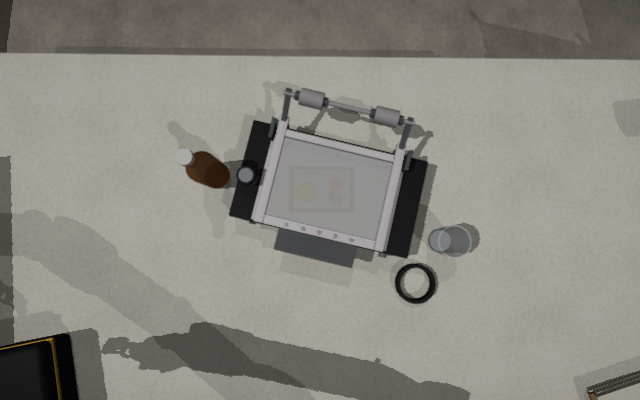

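```bash
python3 - <<'E'
from h import *
f=dict(np.load('top0.npz'))
im=f['frame'][:,:,::-1]
c=cv2.resize(im[75:315,160:480],None,fx=2.5,fy=2.5,interpolation=cv2.INTER_CUBIC); cv2.imwrite('pics/c0.png',c)
b=onplane(f,[(254,121),(427,160),(408,257),(230,216)],.07); print(b.round(4)); print(np.linalg.norm(np.diff(b,axis=0),axis=1), b.mean(0))
t=onplane(f,[(277,228),(357,247),(352,267),(275,250)],.09); print(t.round(4))
print(bydepth(f,[(300,240),(340,252),(315,254),(272,190),(389,215),(320,190),(445,240),(184,157),(245,175),(312,98),(386,115)]).round(3))
E
```

```text
[[ 0.7931  0.1776  0.07  ]
 [ 0.7079 -0.2061  0.07  ]
 [ 0.4952 -0.16    0.07  ]
 [ 0.5823  0.2252  0.07  ]]
[0.39303534 0.21762943 0.39493445] [0.64462709 0.009181   0.07      ]
[[ 0.5565  0.1212  0.09  ]
 [ 0.5172 -0.0476  0.09  ]
 [ 0.4756 -0.0369  0.09  ]
 [ 0.5105  0.1247  0.09  ]]
[[ 0.531  0.073  0.089]
 [ 0.507 -0.012  0.09 ]
 [ 0.502  0.041  0.09 ]
 [ 0.638  0.133  0.086]
 [ 0.585 -0.115  0.095]
 [ 0.638  0.031  0.085]
 [ 0.531 -0.265  0.002]
 [ 0.68   0.274  0.225]
 [ 0.665  0.186  0.115]
 [ 0.82   0.048  0.143]
 [ 0.786 -0.102  0.142]]
```

View pics/c0.png

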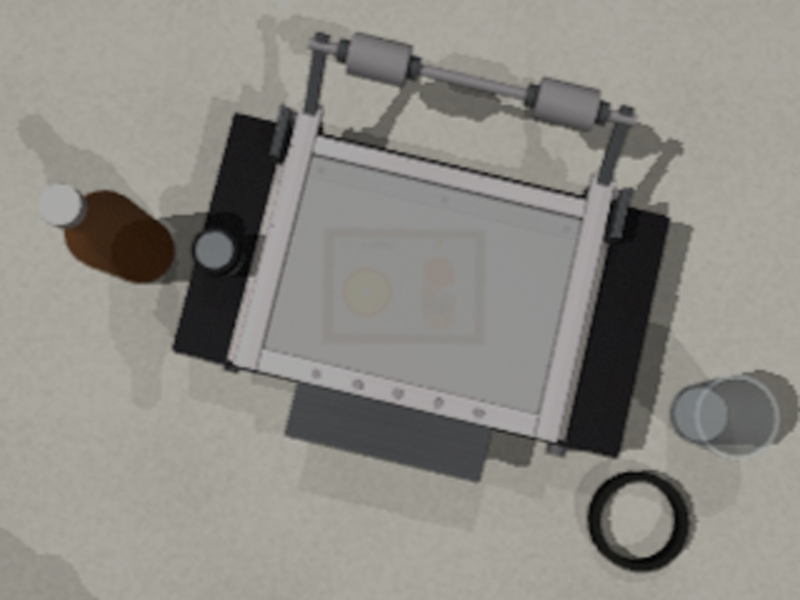

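Request:
arm_command([
  {"fingers": -1, "x": -0.013, "y": -0.015, "z": 0.002},
  {"fingers": -1, "x": -0.026, "y": -0.03, "z": 0.003},
  {"fingers": -1, "x": -0.026, "y": -0.03, "z": 0.003},
  {"fingers": -1, "x": -0.026, "y": -0.03, "z": 0.003},
  {"fingers": -1, "x": -0.026, "y": -0.03, "z": 0.003},
  {"fingers": -1, "x": -0.026, "y": -0.03, "z": 0.003},
  {"fingers": -1, "x": -0.026, "y": -0.03, "z": 0.003},
  {"fingers": -1, "x": -0.026, "y": -0.03, "z": 0.003},
])

```text
validation failed for argument at $.ro...
```

```bash
python3 - <<'E'
from h import *
o=r.get_obs(); print({k:np.round(o[k],4) for k in('clock','joints','tcp_pos','orientation','contact_force','grip_width')})
E
```

```text
{'clock': np.float64(0.1), 'joints': array([-1.2991,  0.4777,  0.0223,  1.5564, -0.0115,  1.1093, -0.0831]), 'tcp_pos': array([0.2501, 0.6264, 0.2494]), 'orientation': array([-5.9290e-01, -3.0849e+00,  2.6000e-03]), 'contact_force': array([-0.0579,  0.7353,  0.7783]), 'grip_width': np.float64(0.0859)}
```

Request:
arm_command([
  {"fingers": -1, "x": -0.026, "y": -0.03, "z": 0.003},
  {"fingers": -1, "x": -0.026, "y": -0.03, "z": 0.003},
  {"fingers": -1, "x": -0.026, "y": -0.03, "z": 0.003},
  {"fingers": -1, "x": -0.026, "y": -0.03, "z": 0.003},
  {"fingers": -1, "x": -0.026, "y": -0.03, "z": 0.003},
  {"fingers": -1, "x": -0.02, "y": -0.025, "z": 0.003},
  {"fingers": -1, "x": -0.012, "y": -0.015, "z": 0.003},
  {"fingers": -1, "az": -4.6},
  {"fingers": -1, "az": -4.6},
  {"fingers": -1},
])

```text
validation failed for argument at $.ro...
```

```bash
python3 - <<'E'
from h import *
o=r.get_obs(); print({k:np.round(o[k],4) for k in('clock','joints','tcp_pos','orientation','contact_force','grip_width')})
E
```

```text
{'clock': np.float64(0.1), 'joints': array([-1.2991,  0.4777,  0.0223,  1.5564, -0.0115,  1.1093, -0.0831]), 'tcp_pos': array([0.2501, 0.6264, 0.2494]), 'orientation': array([-5.9290e-01, -3.0849e+00,  2.6000e-03]), 'contact_force': array([-0.0579,  0.7353,  0.7783]), 'grip_width': np.float64(0.0859)}
```

Request:
arm_command([
  {"fingers": -1, "x": -0.013, "y": -0.015, "z": 0.002, "ax": 0, "ay": 0, "az": 0},
  {"fingers": -1, "x": -0.026, "y": -0.03, "z": 0.003, "ax": 0, "ay": 0, "az": 0},
  {"fingers": -1, "x": -0.026, "y": -0.03, "z": 0.003, "ax": 0, "ay": 0, "az": 0},
  {"fingers": -1, "x": -0.026, "y": -0.03, "z": 0.003, "ax": 0, "ay": 0, "az": 0},
  {"fingers": -1, "x": -0.026, "y": -0.03, "z": 0.003, "ax": 0, "ay": 0, "az": 0},
  {"fingers": -1, "x": -0.026, "y": -0.03, "z": 0.003, "ax": 0, "ay": 0, "az": 0},
  {"fingers": -1, "x": -0.026, "y": -0.03, "z": 0.003, "ax": 0, "ay": 0, "az": 0},
  {"fingers": -1, "x": -0.026, "y": -0.03, "z": 0.003, "ax": 0, "ay": 0, "az": 0},
])

```text
clock: 0.77
tcp_pos: [0.3481, 0.3435, 0.2269]
orientation: [-0.593, -3.085, 0.001]
contact_force: [1.1, 0.3, 0.2]
grip_width: 0.0002
gripper_force: 0.0
```

```bash
python3 - <<'E'
from h import *
o=r.get_obs(); print({k:np.round(o[k],4) for k in('clock','joints','tcp_pos','orientation','contact_force','grip_width')})
E
```

```text
{'clock': np.float64(0.7667), 'joints': array([-0.9906,  0.1966,  0.0958,  2.0203, -0.0234,  0.9262,  0.3085]), 'tcp_pos': array([0.3481, 0.3435, 0.2269]), 'orientation': array([-5.9290e-01, -3.0849e+00,  6.0000e-04]), 'contact_force': array([1.1231, 0.2867, 0.2137]), 'grip_width': np.float64(0.0002)}
```

Request:
arm_command([
  {"fingers": -1, "x": -0.026, "y": -0.03, "z": 0.002, "ax": 0, "ay": 0, "az": 0},
  {"fingers": -1, "x": -0.026, "y": -0.03, "z": 0.003, "ax": 0, "ay": 0, "az": 0},
  {"fingers": -1, "x": -0.026, "y": -0.03, "z": 0.003, "ax": 0, "ay": 0, "az": 0},
  {"fingers": -1, "x": -0.026, "y": -0.03, "z": 0.003, "ax": 0, "ay": 0, "az": 0},
  {"fingers": -1, "x": -0.026, "y": -0.03, "z": 0.003, "ax": 0, "ay": 0, "az": 0},
  {"fingers": -1, "x": -0.026, "y": -0.03, "z": 0.003, "ax": 0, "ay": 0, "az": 0},
  {"fingers": -1, "x": -0.026, "y": -0.03, "z": 0.003, "ax": 0, "ay": 0, "az": 0},
  {"fingers": -1, "x": -0.012, "y": -0.015, "z": 0.0, "ax": 0, "ay": 0, "az": 0},
  {"fingers": -1, "x": 0, "y": 0, "z": 0.0, "ax": 0, "ay": 0, "az": -4.6},
  {"fingers": -1, "x": 0, "y": 0, "z": 0.0, "ax": 0, "ay": 0, "az": -4.6},
])

```text
clock: 1.6
tcp_pos: [0.4447, 0.0629, 0.2071]
orientation: [-0.344, -3.122, 0.001]
contact_force: [-0.3, 1.7, 0.3]
grip_width: -0.0002
gripper_force: 0.0
```

```bash
python3 - <<'E'
from h import *
o=r.get_obs(); print({k:np.round(o[k],4) for k in('clock','joints','tcp_pos','orientation','contact_force','grip_width')})
E
```

```text
{'clock': np.float64(1.6), 'joints': array([-0.5506,  0.1553,  0.3007,  2.1353, -0.0601,  0.8594,  1.1372]), 'tcp_pos': array([0.4447, 0.0629, 0.2071]), 'orientation': array([-3.4410e-01, -3.1222e+00,  8.0000e-04]), 'contact_force': array([-0.3493,  1.7373,  0.3269]), 'grip_width': np.float64(-0.0002)}
```

Request:
arm_command([
  {"fingers": -1, "x": 0, "y": 0, "z": 0.0, "ax": 0, "ay": -7, "az": 0},
  {"fingers": -1, "x": 0, "y": 0, "z": 0.0, "ax": 0, "ay": -7, "az": 0},
  {"fingers": -1, "x": 0, "y": 0, "z": 0.0, "ax": 0, "ay": -7, "az": 0},
  {"fingers": -1, "x": 0, "y": 0, "z": 0.0, "ax": 0, "ay": -7, "az": 0},
])

```text
clock: 1.93
tcp_pos: [0.4438, 0.0615, 0.2064]
orientation: [0.305, 2.722, -0.077]
contact_force: [0.7, -0.6, -0.0]
grip_width: 0.0002
gripper_force: 0.0
```

```bash
python3 - <<'E'
from h import *
o=r.get_obs(); print({k:np.round(o[k],4) for k in('clock','joints','tcp_pos','orientation','contact_force','grip_width')})
E
```

```text
{'clock': np.float64(1.9333), 'joints': array([-0.7084, -0.0064,  0.2522,  2.3785,  0.5458,  0.5183,  0.4479]), 'tcp_pos': array([0.4438, 0.0615, 0.2064]), 'orientation': array([ 0.305 ,  2.7221, -0.0774]), 'contact_force': array([ 0.6934, -0.5538, -0.0425]), 'grip_width': np.float64(0.0002)}
```

```bash
cat >> h.py <<'E'
from scipy.spatial.transform import Rotation as Ro
C=np.array([.645,.009]); X=np.array([.976,-.217]); Y=np.array([.217,.976])
def bed(p): p=np.atleast_2d(p); return np.c_[(p[:,:2]-C)@X,(p[:,:2]-C)@Y,p[:,2]]
def st():
    o=r.get_obs(); M=Ro.from_rotvec(o['orientation']).as_matrix()
    print('t',round(o['clock'],2),'bed',bed(o['tcp_pos'])[0].round(4),'q',o['joints'].round(2),'F',o['contact_force'].round(1))
    for n,c in zip('xyz',M.T): print(' tool',n,'in bed',np.round([c[:2]@X,c[:2]@Y,c[2]],3))
E
python3 - <<'E'
from h import *
st()
E
```

```text
t 1.93 bed [-0.2078  0.0076  0.2064] q [-0.71 -0.01  0.25  2.38  0.55  0.52  0.45] F [ 0.7 -0.6 -0. ]
 tool x in bed [-0.919  0.002 -0.394]
 tool y in bed [ 0.007  1.    -0.01 ]
 tool z in bed [ 0.394 -0.012 -0.919]
```

Request:
arm_command([
  {"fingers": -1, "x": 0, "y": 0, "z": 0, "ax": 0, "ay": 0, "az": 0},
  {"fingers": -1, "x": -0.004, "y": 0, "z": 0.03, "ax": 0, "ay": 0, "az": 0},
])

```text
clock: 2.1
tcp_pos: [0.46, 0.0593, 0.1834]
orientation: [0.302, 2.723, -0.072]
contact_force: [2.1, 0.8, -0.4]
grip_width: -0.0001
gripper_force: 0.0
```

```bash
python3 - <<'E'
from h import *
st()
E
```

```text
t 2.1 bed [-0.1914  0.0089  0.1834] q [-0.69  0.07  0.27  2.38  0.56  0.43  0.45] F [ 2.1  0.8 -0.4]
 tool x in bed [-0.919  0.001 -0.393]
 tool y in bed [ 0.004  1.    -0.007]
 tool z in bed [ 0.393 -0.008 -0.919]
```

Request:
arm_command([
  {"fingers": -1, "x": 0.0113, "y": -0.003, "z": 0.0265, "ax": 0, "ay": 0, "az": 0},
  {"fingers": -1, "x": 0.0113, "y": -0.003, "z": 0.0265, "ax": 0, "ay": 0, "az": 0},
  {"fingers": -1, "x": 0.0113, "y": -0.002, "z": 0.0265, "ax": 0, "ay": 0, "az": 0},
  {"fingers": -1, "x": 0.0113, "y": 0, "z": 0.0265, "ax": 0, "ay": 0, "az": 0},
  {"fingers": -1, "x": 0, "y": 0, "z": 0, "ax": 0, "ay": 0, "az": 0},
])

```text
clock: 2.52
tcp_pos: [0.4639, 0.0455, 0.0814]
orientation: [0.307, 2.738, -0.101]
contact_force: [0.0, -0.2, 0.3]
grip_width: 0.0
gripper_force: 0.0
```

```bash
python3 - <<'E'
from h import *
st()
f=grab('top'); im=f['frame'][:,:,::-1]; cv2.imwrite('pics/c1.png',cv2.resize(im[150:330,180:420],None,fx=2.5,fy=2.5))
E
```

```text
t 2.52 bed [-0.1846 -0.0037  0.0814] q [-0.6   0.33  0.24  2.43  1.13  0.19 -0.13] F [ 0.  -0.2  0.3]
 tool x in bed [-0.925 -0.001 -0.38 ]
 tool y in bed [ 0.01   0.999 -0.028]
 tool z in bed [ 0.38  -0.03  -0.924]
```

View pics/c1.png

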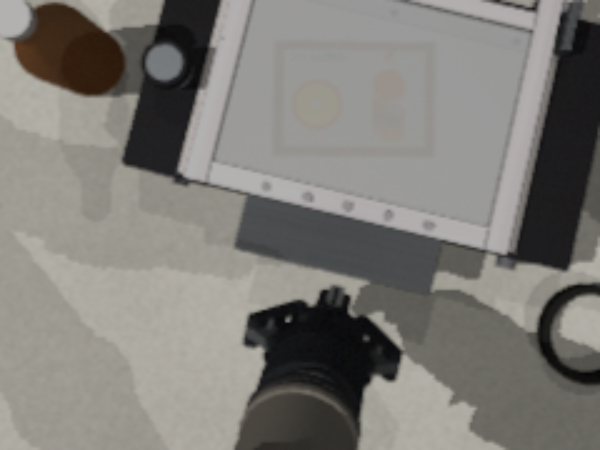

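Request:
arm_command([
  {"fingers": -1, "x": -0.0046, "y": 0, "z": 0.0019, "ax": 0, "ay": 0, "az": 0},
  {"fingers": -1, "x": -0.0046, "y": 0, "z": 0.0019, "ax": 0, "ay": 0, "az": 0},
  {"fingers": -1, "x": -0.0046, "y": 0, "z": 0.0019, "ax": 0, "ay": 0, "az": 0},
  {"fingers": -1, "x": -0.003, "y": 0, "z": 0.001, "ax": 0, "ay": 0, "az": 0},
  {"fingers": -1, "x": -0.0033, "y": 0, "z": -0.0058, "ax": 0, "ay": 0, "az": 0},
  {"fingers": -1, "x": -0.0033, "y": 0, "z": -0.0058, "ax": 0, "ay": 0, "az": 0},
])

```text
clock: 3.07
tcp_pos: [0.4808, 0.0434, 0.0966]
orientation: [0.305, 2.739, -0.093]
contact_force: [-10.6, 4.2, -1.6]
grip_width: -0.0002
gripper_force: 5.2
```

```bash
python3 - <<'E'
from h import *
st()
E
```

```text
t 3.07 bed [-0.1677 -0.0021  0.0966] q [-0.49  0.3   0.13  2.39  0.95  0.24  0.08] F [-10.6   4.2  -1.6]
 tool x in bed [-0.925 -0.002 -0.379]
 tool y in bed [ 0.008  1.    -0.023]
 tool z in bed [ 0.379 -0.025 -0.925]
```

```bash
python3 - <<'E'
from h import *
f=grab('top'); im=f['frame'][:,:,::-1]; cv2.imwrite('pics/c2.png',cv2.resize(im[150:330,180:420],None,fx=2.5,fy=2.5))
P=bydepth(f,[(290,241),(300,240),(340,252),(345,258),(272,190),(389,215)]); print(np.c_[bed(P)].round(4))
E
```

```text
[[-0.1307  0.0566  0.1027]
 [-0.1241  0.0368  0.1041]
 [-0.1301 -0.0494  0.1014]
 [-0.1399 -0.0623  0.1009]
 [-0.0348  0.1191  0.0918]
 [-0.0323 -0.1335  0.0997]]
```

View pics/c2.png

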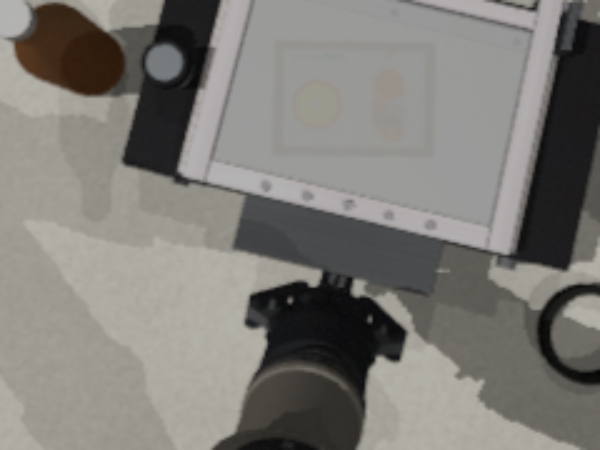

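Request:
arm_command([
  {"fingers": -1, "x": -0.0033, "y": 0, "z": -0.0058, "ax": 0, "ay": 0, "az": 0},
  {"fingers": -1, "x": -0.0033, "y": 0, "z": -0.0058, "ax": 0, "ay": 0, "az": 0},
  {"fingers": -1, "x": -0.0033, "y": 0, "z": -0.0058, "ax": 0, "ay": 0, "az": 0},
  {"fingers": -1, "x": -0.0033, "y": 0, "z": -0.0058, "ax": 0, "ay": 0, "az": 0},
  {"fingers": -1, "x": -0.0036, "y": 0, "z": -0.0056, "ax": 0, "ay": 0, "az": 0},
  {"fingers": -1, "x": -0.0036, "y": 0, "z": -0.0056, "ax": 0, "ay": 0, "az": 0},
  {"fingers": -1, "x": -0.0038, "y": 0, "z": -0.0055, "ax": 0, "ay": 0, "az": 0},
  {"fingers": -1, "x": -0.0038, "y": 0, "z": -0.0055, "ax": 0, "ay": 0, "az": 0},
])

```text
clock: 3.78
tcp_pos: [0.4879, 0.0419, 0.1489]
orientation: [0.307, 2.741, -0.096]
contact_force: [-13.2, 2.6, 1.9]
grip_width: -0.0002
gripper_force: 5.7
```

```bash
cat >>h.py <<'E'
def th():
    f=grab('top'); m=f['depth']; vv,uu=np.mgrid[90:330:2,200:440:2]
    uv=np.c_[uu.ravel(),vv.ravel()]; o,d=ray(f,uv); P=bed(o+d*m[uv[:,1],uv[:,0]][:,None])
    for y in(-.125,.125):
        s=(abs(P[:,1]-y)<.01)&(P[:,0]<.10)&(P[:,0]>-.14)&(P[:,2]>.092)
        if s.sum()>5: print('platen angle at y',y,np.median(np.arctan2(P[s,2]-.094,.112-P[s,0])).round(3),s.sum(),'zmax',P[s,2].max().round(3))
    return f
E
python3 - <<'E'
from h import *
st();th()
E
```

```text
t 3.78 bed [-0.1604 -0.002   0.1489] q [-0.35  0.19 -0.01  2.33  0.67  0.38  0.39] F [-13.2   2.6   1.9]
 tool x in bed [-0.926 -0.001 -0.378]
 tool y in bed [ 0.009  0.999 -0.025]
 tool z in bed [ 0.377 -0.027 -0.926]
platen angle at y -0.125 0.243 252 zmax 0.149
platen angle at y 0.125 0.249 243 zmax 0.149
```

Request:
arm_command([
  {"fingers": -1, "x": -0.0042, "y": 0, "z": -0.0052, "ax": 0, "ay": 0, "az": 0},
  {"fingers": -1, "x": -0.0042, "y": 0, "z": -0.0052, "ax": 0, "ay": 0, "az": 0},
  {"fingers": -1, "x": -0.0044, "y": 0, "z": -0.005, "ax": 0, "ay": 0, "az": 0},
  {"fingers": -1, "x": -0.0044, "y": 0, "z": -0.005, "ax": 0, "ay": 0, "az": 0},
  {"fingers": -1, "x": -0.0046, "y": 0, "z": -0.0048, "ax": 0, "ay": 0, "az": 0},
  {"fingers": -1, "x": -0.0046, "y": 0, "z": -0.0048, "ax": 0, "ay": 0, "az": 0},
  {"fingers": -1, "x": -0.0048, "y": 0, "z": -0.0047, "ax": 0, "ay": 0, "az": 0},
  {"fingers": -1, "x": -0.0048, "y": 0, "z": -0.0046, "ax": 0, "ay": 0, "az": 0},
  {"fingers": -1, "x": -0.005, "y": 0, "z": -0.0044, "ax": 0, "ay": 0, "az": 0},
  {"fingers": -1, "x": -0.0052, "y": 0, "z": -0.0042, "ax": 0, "ay": 0, "az": 0},
])

```text
clock: 4.67
tcp_pos: [0.5152, 0.0377, 0.2126]
orientation: [0.308, 2.736, -0.093]
contact_force: [-3.5, -0.6, 0.7]
grip_width: 0.0001
gripper_force: 1.4
```

Request:
arm_command([
  {"fingers": -1, "x": -0.0054, "y": 0, "z": -0.004, "ax": 0, "ay": 0, "az": 0},
  {"fingers": -1, "x": -0.0054, "y": 0, "z": -0.0039, "ax": 0, "ay": 0, "az": 0},
  {"fingers": -1, "x": -0.0055, "y": 0, "z": -0.0038, "ax": 0, "ay": 0, "az": 0},
  {"fingers": -1, "x": -0.0056, "y": 0, "z": -0.0036, "ax": 0, "ay": 0, "az": 0},
  {"fingers": -1, "x": -0.0057, "y": 0, "z": -0.0035, "ax": 0, "ay": 0, "az": 0},
  {"fingers": -1, "x": -0.0058, "y": 0, "z": -0.0034, "ax": 0, "ay": 0, "az": 0},
])

```text
clock: 5.17
tcp_pos: [0.5384, 0.0336, 0.2459]
orientation: [0.307, 2.734, -0.093]
contact_force: [-0.9, -1.1, -1.1]
grip_width: -0.0002
gripper_force: 0.5
```

```bash
python3 - <<'E'
from h import *
st();th()
E
```

```text
t 5.17 bed [-0.1094  0.0009  0.2459] q [-0.24  0.11 -0.06  2.14  0.4   0.6   0.75] F [-0.9 -1.1 -1.1]
 tool x in bed [-0.923  0.    -0.383]
 tool y in bed [ 0.01   1.    -0.022]
 tool z in bed [ 0.383 -0.024 -0.923]
platen angle at y -0.125 0.673 215 zmax 0.229
platen angle at y 0.125 0.686 207 zmax 0.231
```

Request:
arm_command([
  {"fingers": -1, "x": -0.006, "y": 0, "z": -0.0031, "ax": 0, "ay": 0, "az": 0},
  {"fingers": -1, "x": -0.006, "y": 0, "z": -0.003, "ax": 0, "ay": 0, "az": 0},
  {"fingers": -1, "x": -0.0061, "y": 0, "z": -0.0028, "ax": 0, "ay": 0, "az": 0},
  {"fingers": -1, "x": -0.0062, "y": 0, "z": -0.0026, "ax": 0, "ay": 0, "az": 0},
  {"fingers": -1, "x": -0.0062, "y": 0, "z": -0.0025, "ax": 0, "ay": 0, "az": 0},
  {"fingers": -1, "x": -0.0063, "y": 0, "z": -0.0023, "ax": 0, "ay": 0, "az": 0},
  {"fingers": -1, "x": -0.0063, "y": 0, "z": -0.0021, "ax": 0, "ay": 0, "az": 0},
  {"fingers": -1, "x": -0.0064, "y": 0, "z": -0.002, "ax": 0, "ay": 0, "az": 0},
  {"fingers": -1, "x": -0.0064, "y": 0, "z": -0.0018, "ax": 0, "ay": 0, "az": 0},
  {"fingers": -1, "x": -0.0065, "y": 0, "z": -0.0016, "ax": 0, "ay": 0, "az": 0},
])

```text
clock: 6.05
tcp_pos: [0.5859, 0.0236, 0.2916]
orientation: [0.307, 2.735, -0.093]
contact_force: [-0.2, 0.5, 1.0]
grip_width: 0.0
gripper_force: 0.2
```

```bash
python3 - <<'E'
from h import *
st();th()
E
```

```text
t 6.05 bed [-0.0609  0.0014  0.2916] q [-0.2   0.13 -0.05  1.99  0.32  0.7   0.88] F [-0.2  0.5  1. ]
 tool x in bed [-0.923  0.    -0.383]
 tool y in bed [ 0.01   1.    -0.023]
 tool z in bed [ 0.383 -0.025 -0.923]
platen angle at y -0.125 0.93 163 zmax 0.268
platen angle at y 0.125 0.944 157 zmax 0.268
```

Request:
arm_command([
  {"fingers": -1, "x": -0.006, "y": 0, "z": -0.0014, "ax": 0, "ay": 0, "az": 0},
  {"fingers": -1, "x": -0.006, "y": 0, "z": -0.0012, "ax": 0, "ay": 0, "az": 0},
  {"fingers": -1, "x": -0.006, "y": 0, "z": -0.001, "ax": 0, "ay": 0, "az": 0},
  {"fingers": -1, "x": -0.005, "y": 0, "z": -0.0008, "ax": 0, "ay": 0, "az": 0},
  {"fingers": -1, "x": -0.004, "y": 0, "z": -0.0006, "ax": 0, "ay": 0, "az": 0},
  {"fingers": -1, "x": -0.003, "y": 0, "z": -0.0004, "ax": 0, "ay": 0, "az": 0},
])

```text
clock: 6.6
tcp_pos: [0.6109, 0.0181, 0.3079]
orientation: [0.308, 2.734, -0.093]
contact_force: [0.3, 0.3, 0.4]
grip_width: -0.0002
gripper_force: 0.0
```

```bash
python3 - <<'E'
from h import *
st();th()
E
```

```text
t 6.6 bed [-0.0353  0.0015  0.3079] q [-0.19  0.16 -0.05  1.92  0.3   0.74  0.93] F [0.3 0.3 0.4]
 tool x in bed [-0.923  0.    -0.383]
 tool y in bed [ 0.01   1.    -0.023]
 tool z in bed [ 0.383 -0.025 -0.923]
platen angle at y -0.125 1.057 122 zmax 0.282
platen angle at y 0.125 1.073 119 zmax 0.283
```

Request:
arm_command([
  {"fingers": -1, "x": -0.003, "y": 0, "z": -0.0002, "ax": 0, "ay": 0, "az": 0},
  {"fingers": -1, "x": -0.002, "y": 0, "z": 0, "ax": 0, "ay": 0, "az": 0},
  {"fingers": -1, "x": 0, "y": 0, "z": 0, "ax": 0, "ay": 0, "az": 0},
  {"fingers": -1, "x": 0, "y": 0, "z": 0, "ax": 0, "ay": 0, "az": 0},
  {"fingers": -1, "x": 0, "y": 0, "z": 0, "ax": 0, "ay": 0, "az": 0},
  {"fingers": -1, "x": 0, "y": 0, "z": 0, "ax": 0, "ay": 0, "az": 0},
  {"fingers": -1, "x": 0, "y": 0, "z": 0, "ax": 0, "ay": 0, "az": 0},
  {"fingers": -1, "x": 0, "y": 0, "z": 0, "ax": 0, "ay": 0, "az": 0},
])

```text
clock: 7.32
tcp_pos: [0.6146, 0.0173, 0.3096]
orientation: [0.307, 2.735, -0.094]
contact_force: [0.9, 0.1, 0.5]
grip_width: 0.0001
gripper_force: 0.0
```

```bash
python3 - <<'E'
from h import *
st();th()
E
```

```text
t 7.32 bed [-0.0314  0.0015  0.3096] q [-0.18  0.16 -0.04  1.91  0.29  0.74  0.94] F [0.9 0.1 0.5]
 tool x in bed [-0.924  0.    -0.383]
 tool y in bed [ 0.01   1.    -0.023]
 tool z in bed [ 0.383 -0.025 -0.923]
platen angle at y -0.125 1.335 51 zmax 0.306
platen angle at y 0.125 1.351 49 zmax 0.306
```

Request:
arm_command([
  {"fingers": 1, "x": 0.02, "y": 0, "z": -0.008, "ax": 0, "ay": 0, "az": 0},
  {"fingers": 1, "x": 0.03, "y": 0, "z": -0.0122, "ax": 0, "ay": 0, "az": 0},
  {"fingers": 1, "x": 0.03, "y": 0, "z": -0.0122, "ax": 0, "ay": 0, "az": 0},
  {"fingers": 1, "x": 0.03, "y": 0, "z": -0.0122, "ax": 0, "ay": 0, "az": 0},
  {"fingers": 1, "x": 0.03, "y": 0, "z": -0.0122, "ax": 0, "ay": 0, "az": 0},
  {"fingers": 1, "x": 0.0, "y": 0, "z": 0, "ax": -1.4, "ay": 6, "az": 0},
  {"fingers": 1, "x": 0.0, "y": 0, "z": 0, "ax": 0, "ay": 6, "az": 0},
  {"fingers": 1, "x": 0.0, "y": 0, "z": 0, "ax": 0, "ay": 6, "az": 0},
  {"fingers": 1, "x": 0.0, "y": 0, "z": 0, "ax": 0, "ay": 4.5, "az": 0},
  {"fingers": 1, "x": 0.0, "y": 0, "z": 0, "ax": 0, "ay": 0, "az": 0},
])

```text
clock: 8.2
tcp_pos: [0.4697, 0.0508, 0.3087]
orientation: [-0.349, -3.121, -0.001]
contact_force: [0.8, -0.3, -0.5]
grip_width: 0.0853
gripper_force: 0.0
```

Request:
arm_command([
  {"fingers": 1, "x": 0.02, "y": 0, "z": 0.02, "ax": 0, "ay": 0, "az": 0},
  {"fingers": 1, "x": 0.02, "y": 0, "z": 0.02, "ax": 0, "ay": 0, "az": 0},
  {"fingers": 1, "x": 0, "y": 0, "z": 0, "ax": 0, "ay": 0, "az": 0},
  {"fingers": 1, "x": 0, "y": 0, "z": 0, "ax": 0, "ay": 0, "az": 0},
  {"fingers": 1, "x": 0, "y": 0, "z": 0, "ax": 0, "ay": 0, "az": 0},
  {"fingers": 1, "x": 0, "y": 0, "z": 0, "ax": 0, "ay": 0, "az": 0},
])

```text
clock: 8.7
tcp_pos: [0.4296, 0.0603, 0.2694]
orientation: [0.345, 3.119, 0.001]
contact_force: [1.1, -0.3, -0.9]
grip_width: 0.0856
gripper_force: 0.0
```

```bash
python3 - <<'E'
from h import *
st();f=grab('top'); np.savez('top1.npz',**f); im=f['frame'][:,:,::-1]; cv2.imwrite('pics/c3.png',cv2.resize(im[60:300,200:440],None,fx=2.5,fy=2.5,interpolation=cv2.INTER_CUBIC))
E
```

```text
t 8.7 bed [-0.2213  0.0034  0.2694] q [-0.25  0.05 -0.04  2.08  0.    1.01  1.06] F [ 1.1 -0.3 -0.9]
 tool x in bed [-1.     0.002 -0.003]
 tool y in bed [0.002 1.    0.001]
 tool z in bed [ 0.003  0.001 -1.   ]
```

View pics/c3.png

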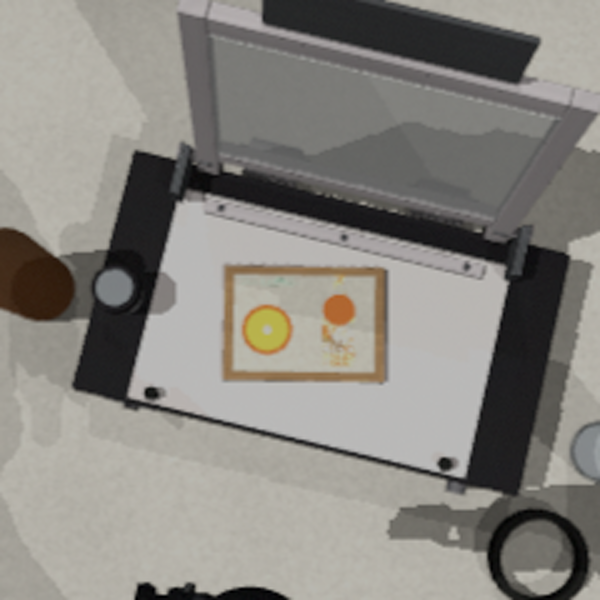

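```bash
cat >>h.py <<'E'
def proof(f):
    hsv=cv2.cvtColor(f['frame'],cv2.COLOR_RGB2HSV)
    m=cv2.inRange(hsv,(8,70,60),(28,255,220)); m[:150]=0; m[235:]=0; m[:,:270]=0; m[:,380:]=0
    n=np.argwhere(m)[:,::-1]
    P=bed(onplane(f,n,.078))[:,:2]
    k=(abs(P[:,0])<.11)&(abs(P[:,1])<.13); P=P[k]
    c,s,a=cv2.minAreaRect(P.astype(np.float32)*1000); print('proof rect',c,s,a); print(cv2.boxPoints((c,s,a)).round(1))
E
python3 - <<'E'
from h import *
f=dict(np.load('top1.npz')); proof(f)
g=lambda L:[(200+u/2.5,60+v/2.5) for u,v in L]
print('corners',bed(onplane(f,g([(224,267),(385,268),(387,383),(223,381)]),.078)).round(4))
print('fence',bed(onplane(f,g([(206,213),(484,277)]),.079)).round(4))
print('bed corners',bed(onplane(f,g([(136,152),(567,253),(518,494),(77,389)]),.07)).round(4))
print('rests',bed(onplane(f,g([(153,392),(446,463)]),.08)).round(4))
E
```

```text
proof rect (-8.176002502441406, 17.924419403076172) (98.36066436767578, 138.2613067626953) 12.297502517700195
[[-71.   75. ]
 [-41.5 -60.1]
 [ 54.6 -39.1]
 [ 25.2  95.9]]
corners [[ 0.0242  0.0956  0.078 ]
 [ 0.0547 -0.0414  0.078 ]
 [-0.043  -0.0644  0.078 ]
 [-0.0726  0.0738  0.078 ]]
fence [[ 0.067   0.1216  0.079 ]
 [ 0.066  -0.1273  0.079 ]]
bed corners [[ 0.1086  0.196   0.07  ]
 [ 0.1054 -0.1963  0.07  ]
 [-0.1111 -0.196   0.07  ]
 [-0.1069  0.1959  0.07  ]]
rests [[-0.095   0.1298  0.08  ]
 [-0.0988 -0.128   0.08  ]]
```

Request:
arm_command([
  {"fingers": 1, "x": -0.0207, "y": 0.0023, "z": 0.02, "ax": 0, "ay": 0, "az": 0.4},
  {"fingers": 1, "x": -0.0207, "y": 0.0023, "z": 0.025, "ax": 0, "ay": 0, "az": 0},
  {"fingers": 1, "x": -0.0207, "y": 0.0023, "z": 0.03, "ax": 0, "ay": 0, "az": 0},
  {"fingers": 1, "x": -0.0207, "y": 0.0023, "z": 0.03, "ax": 0, "ay": 0, "az": 0},
  {"fingers": 1, "x": -0.0207, "y": 0.0023, "z": 0.03, "ax": 0, "ay": 0, "az": 0},
  {"fingers": 1, "x": -0.0207, "y": 0.0023, "z": 0.02, "ax": 0, "ay": 0, "az": 0},
  {"fingers": 1, "x": 0, "y": 0, "z": 0.01, "ax": 0, "ay": 0, "az": 0},
  {"fingers": 1, "x": 0, "y": 0, "z": 0.007, "ax": 0, "ay": 0, "az": 0},
  {"fingers": 1, "x": 0, "y": 0, "z": 0, "ax": 0, "ay": 0, "az": 0},
  {"fingers": 1, "x": 0, "y": 0, "z": 0, "ax": 0, "ay": 0, "az": 0},
])

```text
clock: 9.58
tcp_pos: [0.5525, 0.046, 0.0971]
orientation: [0.356, 3.121, 0.001]
contact_force: [-0.2, -0.3, -0.0]
grip_width: 0.0856
gripper_force: 0.0
```

```bash
python3 - <<'E'
from h import *
st()
f=grab('scene'); im=f['frame'][:,:,::-1]; cv2.imwrite('pics/c4.png',cv2.resize(im[120:280,190:410],None,fx=3.5,fy=3.5,interpolation=cv2.INTER_CUBIC))
E
```

```text
t 9.58 bed [-0.0983  0.016   0.0971] q [-0.19  0.48 -0.    1.97  0.    0.69  1.15] F [-0.2 -0.3 -0. ]
 tool x in bed [-1.     0.008 -0.001]
 tool y in bed [0.008 1.    0.   ]
 tool z in bed [ 0.001  0.    -1.   ]
```

View pics/c4.png

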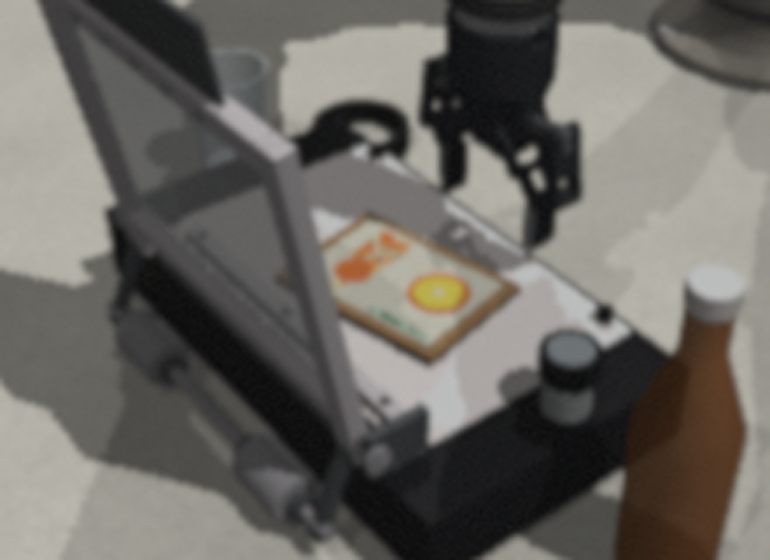

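Request:
arm_command([
  {"fingers": 1, "x": 0, "y": 0, "z": 0.002, "ax": 0, "ay": 0, "az": 0},
  {"fingers": 1, "x": 0, "y": 0, "z": 0.0015, "ax": 0, "ay": 0, "az": 0},
  {"fingers": 1, "x": 0, "y": 0, "z": 0, "ax": 0, "ay": 0, "az": 0},
])

```text
clock: 9.88
tcp_pos: [0.5528, 0.046, 0.0936]
orientation: [0.356, 3.12, 0.001]
contact_force: [0.3, -0.8, -0.4]
grip_width: 0.0854
gripper_force: 0.0
```

```bash
python3 - <<'E'
from h import *
f=grab('scene'); d=f['depth']
# finger tip: lowest point among points near the gripper fingers
vv,uu=np.mgrid[130:215,300:380]; uv=np.c_[uu.ravel(),vv.ravel()]; o,D=ray(f,uv); P=bed(o+D*d[uv[:,1],uv[:,0]][:,None])
for s in(1,-1):
    k=(abs(P[:,0]+.098)<.02)&((P[:,1]-.016)*s>.03)&((P[:,1]-.016)*s<.065)&(P[:,2]>.073)
    print(s,k.sum(),np.sort(P[k,2])[:12].round(4),P[k,0].max().round(4),P[k,1].min().round(3),P[k,1].max().round(3))
st()
E
```

```text
1 619 [0.0879 0.0899 0.09   0.0906 0.0926 0.0932 0.0949 0.0953 0.0959 0.0965
 0.0969 0.097 ] -0.0781 0.046 0.081
-1 293 [0.0738 0.0872 0.0875 0.0886 0.0887 0.0889 0.09   0.0907 0.0914 0.0916
 0.0919 0.0924] -0.0803 -0.049 -0.014
t 9.93 bed [-0.098   0.016   0.0935] q [-0.19  0.48 -0.    1.97  0.    0.69  1.15] F [-0.   0.3  0.1]
 tool x in bed [-1.     0.008 -0.001]
 tool y in bed [0.008 1.    0.001]
 tool z in bed [ 0.001  0.001 -1.   ]
```

Request:
arm_command([
  {"fingers": 1, "x": 0, "y": 0, "z": 0.005, "ax": 0, "ay": 0, "az": 0},
  {"fingers": 1, "x": 0, "y": 0, "z": 0.004, "ax": 0, "ay": 0, "az": 0},
  {"fingers": 1, "x": 0, "y": 0, "z": 0.002, "ax": 0, "ay": 0, "az": 0},
  {"fingers": 1, "x": 0, "y": 0, "z": 0.001, "ax": 0, "ay": 0, "az": 0},
  {"fingers": 1, "x": 0, "y": 0, "z": 0, "ax": 0, "ay": 0, "az": 0},
])

```text
clock: 10.35
tcp_pos: [0.5525, 0.0458, 0.0805]
orientation: [-0.356, -3.121, -0.0]
contact_force: [-0.8, 0.6, 0.9]
grip_width: 0.0856
gripper_force: 0.0
```

Request:
arm_command([
  {"fingers": 1, "x": 0, "y": 0, "z": 0.001, "ax": 0, "ay": 0, "az": 0},
  {"fingers": 1, "x": 0, "y": 0, "z": 0.001, "ax": 0, "ay": 0, "az": 0},
  {"fingers": 1, "x": 0, "y": 0, "z": 0, "ax": 0, "ay": 0, "az": 0},
])

```text
clock: 10.6
tcp_pos: [0.5528, 0.0458, 0.0789]
orientation: [0.356, 3.121, 0.0]
contact_force: [-1.1, -0.4, 0.2]
grip_width: 0.0858
gripper_force: 0.0
```

Request:
arm_command([
  {"fingers": 1, "x": -0.004, "y": 0, "z": 0, "ax": 0, "ay": 0, "az": 0},
  {"fingers": 1, "x": -0.004, "y": 0, "z": 0, "ax": 0, "ay": 0, "az": 0},
  {"fingers": 1, "x": -0.004, "y": 0, "z": 0, "ax": 0, "ay": 0, "az": 0},
  {"fingers": 1, "x": -0.004, "y": 0, "z": 0, "ax": 0, "ay": 0, "az": 0},
  {"fingers": 1, "x": -0.003, "y": 0, "z": 0, "ax": 0, "ay": 0, "az": 0},
  {"fingers": 1, "x": -0.003, "y": 0, "z": 0, "ax": 0, "ay": 0, "az": 0},
  {"fingers": 1, "x": -0.003, "y": 0, "z": 0, "ax": 0, "ay": 0, "az": 0},
  {"fingers": 1, "x": -0.003, "y": 0, "z": 0, "ax": 0, "ay": 0, "az": 0},
  {"fingers": 1, "x": -0.003, "y": 0, "z": 0, "ax": 0, "ay": 0, "az": 0},
  {"fingers": 1, "x": 0, "y": 0, "z": 0, "ax": 0, "ay": 0, "az": 0},
])

```text
clock: 11.43
tcp_pos: [0.5837, 0.0386, 0.079]
orientation: [0.356, 3.12, 0.0]
contact_force: [0.3, 0.5, -0.1]
grip_width: 0.0853
gripper_force: 0.1
```

```bash
python3 - <<'E'
from h import *
st(); f=grab('scene'); im=f['frame'][:,:,::-1]; cv2.imwrite('pics/c5.png',cv2.resize(im[120:280,190:410],None,fx=3.5,fy=3.5,interpolation=cv2.INTER_CUBIC))
E
```

```text
t 11.43 bed [-0.0663  0.0156  0.079 ] q [-0.17  0.54 -0.    1.91  0.    0.69  1.17] F [ 0.3  0.5 -0.1]
 tool x in bed [-1.     0.009 -0.001]
 tool y in bed [0.009 1.    0.   ]
 tool z in bed [ 0.001  0.    -1.   ]
```

View pics/c5.png

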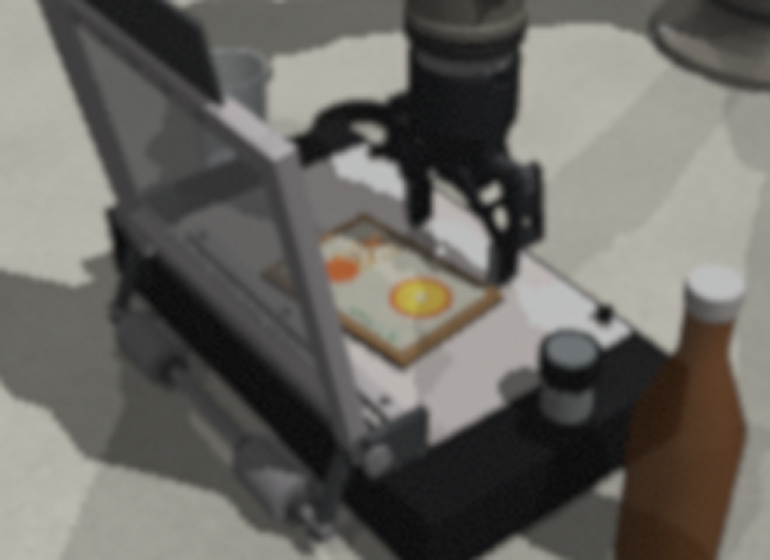

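Request:
arm_command([
  {"fingers": 1, "x": -0.0025, "y": 0, "z": 0, "ax": 0, "ay": 0, "az": 0},
  {"fingers": 1, "x": -0.0025, "y": 0, "z": 0, "ax": 0, "ay": 0, "az": 0},
  {"fingers": 1, "x": -0.0025, "y": 0, "z": 0, "ax": 0, "ay": 0, "az": 0},
  {"fingers": 1, "x": -0.0025, "y": 0, "z": 0, "ax": 0, "ay": 0, "az": 0},
  {"fingers": 1, "x": -0.0025, "y": 0, "z": 0, "ax": 0, "ay": 0, "az": 0},
  {"fingers": 1, "x": -0.0025, "y": 0, "z": 0, "ax": 0, "ay": 0, "az": 0},
  {"fingers": 1, "x": -0.002, "y": 0, "z": 0, "ax": 0, "ay": 0, "az": 0},
  {"fingers": 1, "x": 0, "y": 0, "z": 0, "ax": 0, "ay": 0, "az": 0},
])

```text
clock: 12.15
tcp_pos: [0.6002, 0.0348, 0.0791]
orientation: [0.357, 3.12, 0.0]
contact_force: [-0.6, 0.6, -0.3]
grip_width: 0.0851
gripper_force: 0.0
```

```bash
python3 - <<'E'
from h import *
st()
E
```

```text
t 12.15 bed [-0.0494  0.0154  0.0791] q [-0.16  0.56 -0.    1.87  0.    0.71  1.18] F [-0.6  0.6 -0.3]
 tool x in bed [-1.     0.009 -0.001]
 tool y in bed [0.009 1.    0.   ]
 tool z in bed [ 0.001  0.    -1.   ]
```

Request:
arm_command([
  {"fingers": 1, "x": -0.001, "y": 0, "z": 0, "ax": 0, "ay": 0, "az": 0},
  {"fingers": 1, "x": -0.001, "y": 0, "z": 0, "ax": 0, "ay": 0, "az": 0},
  {"fingers": 1, "x": -0.001, "y": 0, "z": 0, "ax": 0, "ay": 0, "az": 0},
  {"fingers": 1, "x": 0, "y": 0, "z": 0, "ax": 0, "ay": 0, "az": 0},
])

```text
clock: 12.48
tcp_pos: [0.6027, 0.0344, 0.0791]
orientation: [0.356, 3.121, 0.001]
contact_force: [-1.0, -0.2, -0.0]
grip_width: 0.0857
gripper_force: 0.3
```

Request:
arm_command([
  {"fingers": 1, "x": -0.001, "y": 0, "z": 0, "ax": 0, "ay": 0, "az": 0},
  {"fingers": 1, "x": -0.001, "y": 0, "z": 0, "ax": 0, "ay": 0, "az": 0},
  {"fingers": 1, "x": 0, "y": 0, "z": 0, "ax": 0, "ay": 0, "az": 0},
])

```text
clock: 12.73
tcp_pos: [0.6045, 0.0338, 0.079]
orientation: [0.356, 3.121, 0.0]
contact_force: [-1.1, 0.6, 0.1]
grip_width: 0.0851
gripper_force: 0.5
```

```bash
python3 - <<'E'
from h import *
st(); f=grab('scene'); im=f['frame'][:,:,::-1]; cv2.imwrite('pics/c6.png',cv2.resize(im[160:250,220:360],None,fx=5.5,fy=5.5,interpolation=cv2.INTER_CUBIC))
E
```

```text
t 12.73 bed [-0.0449  0.0154  0.079 ] q [-0.16  0.57 -0.    1.86  0.    0.72  1.18] F [-1.1  0.6  0.1]
 tool x in bed [-1.     0.009 -0.   ]
 tool y in bed [0.009 1.    0.   ]
 tool z in bed [ 0.001  0.    -1.   ]
```

View pics/c6.png

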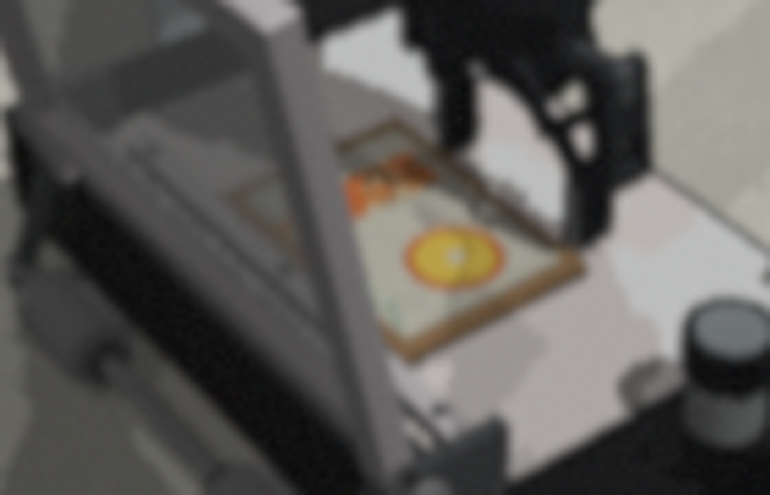

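Request:
arm_command([
  {"fingers": 1, "x": -0.0015, "y": 0, "z": 0, "ax": 0, "ay": 0, "az": 0},
  {"fingers": 1, "x": -0.0015, "y": 0, "z": 0, "ax": 0, "ay": 0, "az": 0},
  {"fingers": 1, "x": -0.0015, "y": 0, "z": 0, "ax": 0, "ay": 0, "az": 0},
  {"fingers": 1, "x": -0.0015, "y": 0, "z": 0, "ax": 0, "ay": 0, "az": 0},
  {"fingers": 1, "x": 0, "y": 0, "z": 0, "ax": 0, "ay": 0, "az": 0},
])

```text
clock: 13.2
tcp_pos: [0.6055, 0.0336, 0.0784]
orientation: [-0.355, -3.112, 0.0]
contact_force: [-15.9, 3.1, 10.9]
grip_width: 0.0855
gripper_force: 7.9
```

```bash
cat >>h.py <<'E'
def pscene():
    f=grab('scene'); hsv=cv2.cvtColor(f['frame'],cv2.COLOR_RGB2HSV)
    m=cv2.inRange(hsv,(8,70,50),(28,255,230)); n=np.argwhere(m)[:,::-1]
    P=bed(onplane(f,n,.078)); k=(P[:,0]>-.08)&(P[:,0]<.1)&(abs(P[:,1])<.12); P=P[k]
    c,s,a=cv2.minAreaRect(P[:,:2].astype(np.float32)*1000); print('scene rect',np.round(c,1),np.round(s,1),round(a,1)); print(cv2.boxPoints((c,s,a)).round(1).tolist())
E
python3 - <<'E'
from h import *
st(); pscene()
E
```

```text
t 13.2 bed [-0.0439  0.0155  0.0784] q [-0.16  0.58 -0.    1.85 -0.    0.73  1.19] F [-15.9   3.1  10.9]
 tool x in bed [-1.     0.008  0.01 ]
 tool y in bed [ 0.008  1.    -0.001]
 tool z in bed [-0.01  -0.001 -1.   ]
scene rect [14.7 19.3] [118.6  96.4] 88.8
[[-34.79999923706055, -38.900001525878906], [61.599998474121094, -40.900001525878906], [64.0999984741211, 77.5999984741211], [-32.29999923706055, 79.5999984741211]]
```

Request:
arm_command([
  {"fingers": 1, "x": 0.003, "y": 0, "z": 0, "ax": 0, "ay": 0, "az": 0},
  {"fingers": 1, "x": 0.005, "y": 0, "z": 0, "ax": 0, "ay": 0, "az": 0},
  {"fingers": 1, "x": 0.008, "y": 0, "z": 0, "ax": 0, "ay": 0, "az": 0},
  {"fingers": 1, "x": 0.008, "y": 0, "z": 0, "ax": 0, "ay": 0, "az": 0},
  {"fingers": 1, "x": 0.008, "y": 0, "z": -0.02, "ax": 0, "ay": 0, "az": 0},
  {"fingers": 1, "x": 0.015, "y": 0, "z": -0.03, "ax": 0, "ay": 0, "az": 0},
  {"fingers": 1, "x": 0.03, "y": 0, "z": -0.025, "ax": 0, "ay": 0, "az": 0},
  {"fingers": 1, "x": 0.035, "y": 0, "z": -0.02, "ax": 0, "ay": 0, "az": 0},
  {"fingers": 1, "x": 0.035, "y": 0, "z": -0.02, "ax": 0, "ay": 0, "az": 0},
  {"fingers": 1, "x": 0.03, "y": 0, "z": -0.02, "ax": 0, "ay": 0, "az": 0},
])

```text
clock: 14.08
tcp_pos: [0.4352, 0.0725, 0.2146]
orientation: [0.356, 3.121, 0.0]
contact_force: [-0.7, 0.2, 0.4]
grip_width: 0.0852
gripper_force: 0.0
```

Request:
arm_command([
  {"fingers": 1, "x": 0, "y": 0, "z": 0, "ax": 0, "ay": 0, "az": 0},
  {"fingers": 1, "x": 0, "y": 0, "z": 0, "ax": 0, "ay": 0, "az": 0},
])

```text
clock: 14.25
tcp_pos: [0.4372, 0.0729, 0.2153]
orientation: [0.353, 3.118, 0.002]
contact_force: [-0.1, -0.7, 0.3]
grip_width: 0.0855
gripper_force: 0.0
```

```bash
python3 - <<'E'
from h import *
st();f=grab('top'); proof(f); pscene(); im=f['frame'][:,:,::-1]; cv2.imwrite('pics/c7.png',cv2.resize(im[100:240,240:440],None,fx=4,fy=4,interpolation=cv2.INTER_CUBIC))
E
```

```text
t 14.25 bed [-0.2166  0.0173  0.2153] q [-0.27  0.14 -0.03  2.12  0.01  0.88  1.03] F [-0.1 -0.7  0.3]
 tool x in bed [-1.     0.007 -0.004]
 tool y in bed [0.007 1.    0.002]
 tool z in bed [ 0.004  0.002 -1.   ]
proof rect (17.320960998535156, 5.738090515136719) (138.91094970703125, 99.11988830566406) 89.40849304199219
[[-33.  -63.2]
 [ 66.2 -64.2]
 [ 67.6  74.7]
 [-31.5  75.7]]
scene rect [17.2 17.9] [122.3  93.6] 90.0
[[-29.600000381469727, -43.29999923706055], [64.0, -43.29999923706055], [64.0, 79.0], [-29.600000381469727, 79.0]]
```

View pics/c7.png

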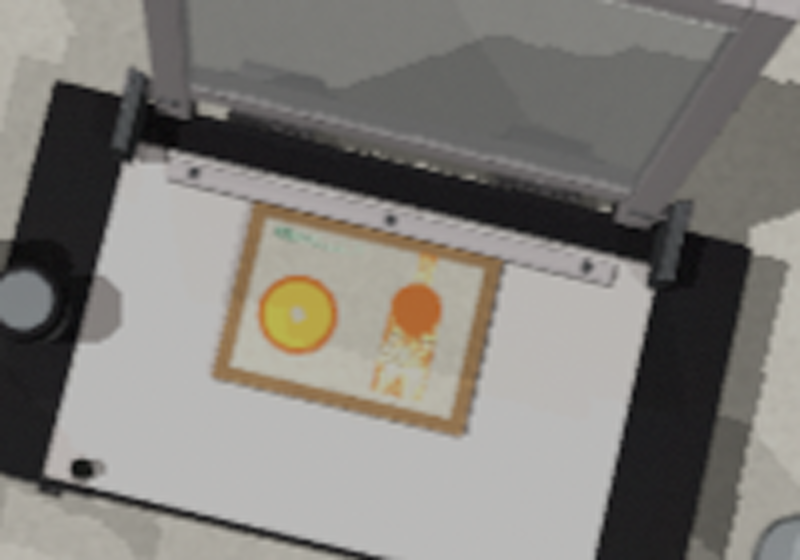

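```bash
python3 - <<'E'
from h import *
print(r.hand_in())
E
```

```text
the job is handed in; nothing more can be done
None
```

The job is handed in at about 14 s on the robot's clock: the platen stands open by itself, the proof's rear edge sits against the register fence to within the camera's 1–2 mm accuracy, and the arm kept clear of the bottle, tumbler, loupe and tape roll.

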